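# Shut the sieve shaker down and clamp its stack

## Robot

A 6-joint arm with a two-finger parallel gripper is mounted at the origin on a cart in front of the work surface, level with it; the furniture and walls round the work are solid. World frame = base frame: x ahead of the robot, y to its left, z up, the work surface at z = 0. Lengths are in m, angles in rad, forces in N, time in s.
With the tool pointing down it reaches from about 0.375 to 0.975 m from the base axis. Payload 3.8 kg.
Tool frame: the origin (TCP) lies at the very end of the fingers, on their centre line; the grasp point (between the pads) lies bot.hold_point_z behind it (bot.hold_point_z is the distance from the TCP to the grasp point, in m); z points along the fingers, y is the line along which they close (so a half turn about z gives the same grasp; the last joint's range is limited). The gripper opens to 85 mm and grips with 20 to 120 N. Pads are 22 mm wide; open, the fingers measure 114 mm over their backs; the gripper's body (76 mm by 85 mm) begins 54 mm behind the grasp point. The pads swing forward as they close: fully open they stand 13 mm farther back than shut.
Start: joints at [-1.222, 0.264, 1.604, -0, 1.274, -0.037], TCP at [0.254, -0.625, 0.231] pointing down, gripper open.
Joint ranges: [-2.63, 2.63], [-0.94, 2.18], [0.31, 2.57], [-1.31, 4.45], [0, 2.66], [-2.55, 2.55]. Speed limits (rad/s): [2.57, 2.57, 3.14, 3.14, 3.14, 3.14].

## Interface

Orientations are given as a rotation vector (axis times angle).
In Python, from workcell import bot gives the robot as it stands.
- The arm moves only by the shell command python3 jog.py 'ROWS' [OPENING] [FORCE]. ROWS is one flat JSON list of numbers that holds 1 to 5 rows one after another, with no inner brackets; each row has 4 numbers: dx, dy, dz in m, then a turn about the tool's z in rad; each row shifts and turns the commanded pose from where the row before left it, along the tool's axes as they then stand; what a row does not reach is not made up. A row lasts 1/8 s, in which the tool goes at most 0.0625 m and 0.188 rad, less where a joint would pass 70% of its speed; a pose out of reach is approached as far as the arm can. OPENING is the opening from 0.0 (shut) to 1.0 (fully open), set as the command begins (- or left out keeps the last). The fingers move at their own pace and stop on an object; FORCE is the grip in N (left out, the last holds). Time passes only in rows, so rows that do not move let the fingers close. It prints the time, the measured TCP pose, the force, the opening and the grip force at its end. Input that does not fit is refused with a message, and nothing moves.
- bot.read_state(): the state, without advancing time (a new reading comes with each control period).
- bot.read_camera(name): name is "scene" or "top" or "wrist"; returns the picture (384x512x3 uint8, red, green, blue); there is no depth.
- bot.camera_info(name): a dict with "intrinsics" (3x3 intrinsics, pixels), "k1" (the pictures are not rectified: a ray, as slopes to the right and down, at radius r is drawn at 1 + k1 r^2 times it, then the intrinsics apply), "extrinsics" (4x4, takes a point from camera to world coordinates). Camera axes: x right, y down, z forward; pixel columns grow to the right and rows downward; lengths in m; the calibration is good to about 2 mm. A picture is of the moment at which its call begins: read the wrist's pose just before it. camera_info takes no time and is no camera call; for the wrist camera it gives the pose at the moment of the call.
- bot.finish_job(): hands the job in; it is judged then, once.
The state is a dict: "time": time; "q": joint angles; "joint_vel": joint speeds; "joint_torque": joint torques, N m; "tool_pos": TCP position; "tcp_rot": TCP orientation; "wrist_force": force on the tool from outside, world axes, zero at the start; "torque": the same for the moment, N m; "width": opening from 0.0 (shut) to 1.0 (fully open); "grip_force": force on a finger pad.
Only numpy, scipy, OpenCV 4.12 (cv2) and the standard library are available. Lean on these libraries where they do the work, as an engineer would, in place of code of your own. Each camera call takes 0.05 s, during which the arm holds its last target. There are 200 camera calls.

## Task

Put the little sieve shaker away ready for the next class: first turn the amplitude knob on its sloping panel fully anticlockwise to its off stop, so that the drive cannot shake the stack, and then pick up the clamp plate lying in front of it and lower it level and gently over both guide rods until it lies flat on the sieve lid, and let go of it. Leave the sand jar, the fossil and the red pebble where they are.

Things in the scene. Friction and masses are not known exactly. Their poses are not given: they have to be found in the camera images.
- shaker: Fixed sieve shaker: white housing 210 x 150 mm, 90 mm high, sloping panel at its front (-x of its frame), steel sieve stack 86 mm in diameter on top. Origin on the worktop under the stack's axis; x to the back, y to the left, z up. Housing from x = -145 (front edge, 32 mm high) to +65 mm; the panel slopes at 35 degrees up to x = -58 mm. Top of the sieve lid 207 mm above the worktop.
- seat (a point): Point on the axis of the stack at the top of the sieve lid, with the axes of shaker: the clamp plate's origin lies here when it is fully down.
- rod_l (a point): Tip of the left guide rod, axes of shaker. The two upright steel rods, 10 mm in diameter, stand beside the stack at y = +62 and -62 mm of the shaker and end 30 mm above the lid; their topmost 8 mm taper to a 4 mm nose.
- rod_r (a point): Tip of the right guide rod (-y of the shaker), like the left one.
- knob_grip (a point): Point on the knob's axis, 27 mm out from the panel, where to grip it. Frame fixed, not turning with the knob: z out of the panel along the knob's axis (35 degrees from vertical, leaning to the shaker's front), x up the slope, y to the left. Black fluted round knob, 50 mm in diameter, from 6 to 36 mm out from the panel, on a skirt disc 60 mm in diameter, 6 mm thick; panel flat around it.
- amp_knob (a joint): Knob angle, rad: 0 at the off stop (white line to the lower left, at the longest scale mark), growing clockwise seen from outside to 4.71 at the other stop. Anticlockwise, a positive turn about z of knob_grip, takes it to 0. Starts 1.2 to 2.7; friction 0.06 N m; stays where left; past the stop the fingers slip round it.
- clamp_plate: Loose aluminium bar with round ends, 176 mm long (y), 52 wide (x), 10 thick, 0.25 to 0.5 kg, in front of the shaker; either way round will do. Origin at the centre of its underside, z up. Through holes 13 mm in diameter at y = +62 and -62 mm. In the middle a black grip block on a neck, 30 mm along x, 40 along y, 35 to 65 mm above the underside. Once down, the rods stand 20 mm out of it.
- sand_jar: Bystander: glass jar of pale sand, black cap, 51 mm in diameter, 75 mm high, origin at the centre of its foot.
- fossil: Bystander: pale limestone pebble, about 41 x 53 x 26 mm, origin at the centre of its underside.
- jasper: Bystander: red pebble, about 34 x 30 x 22 mm, origin at the centre of its underside.
- microscope: Fixed microscope to the left of the shaker, 0.30 m high, foot about 180 mm (x) by 125 mm (y) round its origin on the worktop: an obstacle to keep clear of when swinging across.

How it is judged:
By the outcome, as a careful person would: the job done as asked, in the order asked, and still so for the second after the job is handed in, with the robot touching nothing.
It also fails if it takes over 69 s, if anything falls off the work surface, if the arm or the gripper's body presses on something with over 40 N, if the wrist force passes 120 N, or if a joint passes its speed limit or range.

## Working session

There is one attempt and no reset: what is moved stays moved. The work goes in short steps, Python scripts to look and compute and a shell command to move; the robot and the scene stay as the last step left them, time stands still between calls to the robot, and variables do not carry over. Pictures are saved under pics/ and viewed, at most 10 in all, crops included, and the job is handed in when it is done.

```bash
ls; mkdir -p pics; python3 - <<'E'
from workcell import bot
import cv2,numpy as np
print(bot.hold_point_z,bot.read_state())
for n in("scene","top"):
    im=bot.read_camera(n);cv2.imwrite(f"pics/{n}0.png",im[:,:,::-1]);print(n,bot.camera_info(n))
a=cv2.imread("pics/scene0.png");b=cv2.imread("pics/top0.png")
E
```

```text
jog.py
pics
workcell.py
0.0187 {'time': 0.0, 'q': array([-1.22194235e+00,  2.64762361e-01,  1.60535857e+00, -4.05679921e-06,
        1.27369337e+00, -3.69242604e-02]), 'joint_vel': array([-5.03732323e-04, -1.25208809e-03, -2.73689446e-04, -6.35763333e-04,
        7.98770223e-05,  6.53836933e-04]), 'joint_torque': array([ 9.90016488e-04, -5.15104973e+01, -3.67317045e+01, -9.33010460e-05,
        1.28708855e-02,  1.70192862e-05]), 'tool_pos': array([ 0.25372447, -0.62472089,  0.22996415]), 'tcp_rot': array([-3.08117645e+00, -6.01809562e-01,  5.47710859e-04]), 'wrist_force': array([ 0.7892224 , -0.16138482,  0.26382439]), 'torque': array([-0.03018899, -0.01886772, -0.00131761]), 'grip_force': 0.0, 'width': 0.99756552613537}
scene {'intrinsics': array([[356.72619846,   0.        , 255.75717833],
       [  0.        , 356.72619846, 187.87390009],
       [  0.        ,   0.        ,   1.        ]]), 'k1': -0.026362269310798898, 'extrinsics': array([[ 0.45372369, -0.53329335,  0.71395589, -0.11323831],
       [-0.89111351, -0.27796958,  0.3586776 , -0.60647487],
       [ 0.00717764, -0.79895626, -0.6013463 ,  0.66499739],
       [ 0.        ,  0.        ,  0.        ,  1.        ]])}
top {'intrinsics': array([[418.83581005,   0.        , 268.6565921 ],
       [  0.        , 418.83581005, 184.71083007],
       [  0.        ,   0.        ,   1.        ]]), 'k1': -0.15304842188863307, 'extrinsics': array([[ 0.02507296, -0.98505234,  0.17042077,  0.33230078],
       [-0.99935532, -0.02907972, -0.02105522, -0.29199101],
       [ 0.02569629, -0.16978299, -0.9851464 ,  1.02355942],
       [ 0.        ,  0.        ,  0.        ,  1.        ]])}
```
View pics/scene0.png

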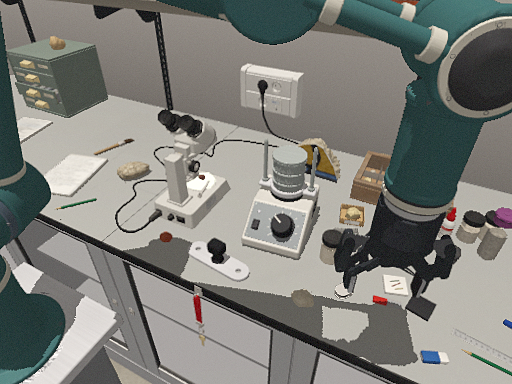

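View pics/top0.png

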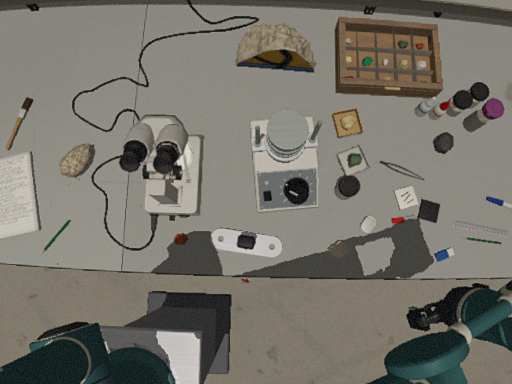

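The scene view shows the knob at about (283,225), the rods at (266,142) and (315,150), and the plate from (192,245) to (245,275). In the top view the knob is at about (297,189), the plate is centred near (247,242), the red pebble is at (180,239), the fossil at (340,249) and the jar at (347,186). I'll enlarge both views next.

```bash
cat > h.py <<'E'
import numpy as np,cv2
from scipy.spatial.transform import Rotation as R
def ray(ci,uv):
    K=ci["intrinsics"];k=ci["k1"];T=ci["extrinsics"]
    d=np.array([(uv[0]-K[0,2])/K[0,0],(uv[1]-K[1,2])/K[1,1]]);p=d.copy()
    for _ in range(20): p=d/(1+k*(p@p))
    v=T[:3,:3]@np.r_[p,1];return T[:3,3],v/np.linalg.norm(v)
def plane(ci,uv,z):
    o,v=ray(ci,uv);return o+v*(z-o[2])/v[2]
def tri(rays):
    A=np.zeros((3,3));b=np.zeros(3)
    for o,v in rays: P=np.eye(3)-np.outer(v,v);A+=P;b+=P@o
    x=np.linalg.solve(A,b)
    return x,[round(float(np.linalg.norm((np.eye(3)-np.outer(v,v))@(x-o)))*1000,1) for o,v in rays]
def proj(ci,X):
    T=ci["extrinsics"];c=T[:3,:3].T@(np.asarray(X)-T[:3,3]);p=c[:2]/c[2];p=p*(1+ci["k1"]*(p@p))
    return ci["intrinsics"][:2,:2]@p+ci["intrinsics"][:2,2]
E
python3 - <<'E'
import cv2,numpy as np
t=cv2.imread("pics/top0.png")[100:260,200:300+30];s=cv2.imread("pics/scene0.png")[135:285,185:325]
t=cv2.resize(t,None,fx=3,fy=3,interpolation=2);s=cv2.resize(s,None,fx=2.9,fy=3.2,interpolation=2)
c=np.hstack([t,s[:480]]);cv2.imwrite("pics/c1.png",c);print(c.shape)
E
```

```text
(480, 796, 3)
```

View pics/c1.png

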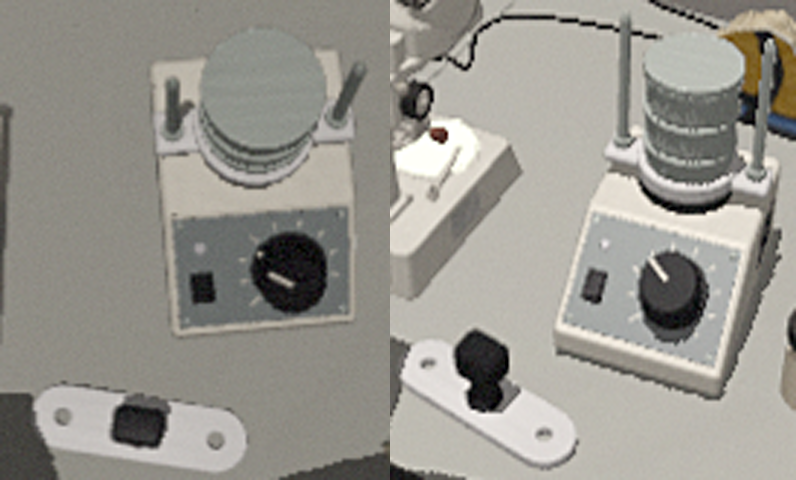

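The enlarged views show these crop pixels:

| Feature | Top | Scene |
|---|---|---|
| Left rod tip | (172,80) | (626,15) |
| Right rod tip | (360,66) | (769,42) |
| Lid centre | (264,88) | (693,60) |
| Plate hole, left | (63,417) | (428,363) |
| Plate hole, right | (215,440) | (543,434) |
| Knob | (290,268) | (668,278) |

The white knob line points up-left.

```bash
python3 - <<'E'
from workcell import bot
from h import *
np.set_printoptions(precision=4,suppress=True)
t=bot.camera_info("top");s=bot.camera_info("scene")
P={}
for n,a,b in [("rod_l",(172,80),(626,15)),("rod_r",(360,66),(769,42)),("lid",(264,88),(693,60)),("hl",(63,417),(428,363)),("hr",(215,440),(543,434)),("knobtop",(291,268),(668,278)),("grip",(138,424),(481,355))]:
    a=(200+a[0]/3,100+a[1]/3);b=(185+(b[0]-390)/2.9,135+b[1]/3.2)
    P[n],r=tri([ray(t,a),ray(s,b)]);print(n,P[n],r)
d=P["rod_l"]-P["rod_r"];print("rods",np.linalg.norm(d),"yaw",np.arctan2(-d[0],d[1]),"mid",(P["rod_l"]+P["rod_r"])/2)
yaw=np.arctan2(-d[0],d[1])
Y=R.from_rotvec([0,0,yaw]).as_matrix();o=(P["rod_l"]+P["rod_r"])/2;o[2]=0
print("knob in shaker",Y.T@(P["knobtop"]-o))
d=P["hl"]-P["hr"];print("holes",np.linalg.norm(d),"yaw",np.arctan2(-d[0],d[1]),"mid",(P["hl"]+P["hr"])/2)
print(bot.camera_info("wrist")["extrinsics"],bot.camera_info("wrist")["intrinsics"],R.from_rotvec(bot.read_state()["tcp_rot"]).as_matrix())
for n,uv in [("jar",(347,186)),("jasper",(180,239)),("fossil",(340,249))]:print(n,plane(t,uv,.02))
print("mic", plane(t,(203,136),.05),plane(t,(198,215),.05),plane(t,(160,155),.3))
E
```

```text
rod_l [ 0.5838 -0.2839  0.235 ] [0.2, 0.2]
rod_r [ 0.5964 -0.4065  0.2384] [0.3, 0.3]
lid [ 0.5879 -0.3455  0.2102] [0.2, 0.2]
hl [ 0.3721 -0.2032  0.0126] [0.8, 0.8]
hr [ 0.3569 -0.3249  0.012 ] [0.4, 0.4]
knobtop [ 0.4856 -0.3758  0.0826] [1.4, 1.4]
grip [ 0.3663 -0.264   0.0562] [0.1, 0.1]
rods 0.12330042157911605 yaw 0.10245215515479128 mid [ 0.5901 -0.3452  0.2367]
knob in shaker [-0.1071 -0.0197  0.0826]
holes 0.12265725454530849 yaw -0.12408627696027455 mid [ 0.3645 -0.2641  0.0123]
[[ 0.3764 -0.8759 -0.3017  0.3316]
 [-0.9264 -0.3568 -0.1199 -0.5939]
 [-0.0026  0.3247 -0.9458  0.3714]
 [ 0.      0.      0.      1.    ]] [[276.9509   0.     257.7465]
 [  0.     276.9509 194.1078]
 [  0.       0.       1.    ]] [[ 0.9265  0.3763 -0.0008]
 [ 0.3763 -0.9265  0.002 ]
 [ 0.     -0.0021 -1.    ]]
jar [ 0.5084 -0.5059  0.02  ]
jasper [ 0.3681 -0.105   0.02  ]
fossil [ 0.3545 -0.4885  0.02  ]
mic [ 0.6152 -0.1514  0.05  ] [ 0.4242 -0.1498  0.05  ] [ 0.5055 -0.1123  0.3   ]
```

```bash
python3 - <<'E'
from workcell import bot
from h import *
s=bot.camera_info("scene");w=bot.camera_info("wrist");print(proj(s,w["extrinsics"][:3,3]),proj(s,bot.read_state()["tool_pos"]))
a=cv2.imread("pics/scene0.png")[120:310,320:500];a=cv2.resize(a,None,fx=2.2,fy=3,interpolation=2)
b=bot.read_camera("wrist")[:,:,::-1];b=cv2.resize(b,(400,570))
c=np.hstack([a[:,:400],b]);cv2.imwrite("pics/c2.png",c)
E
```

```text
[390.09989958 183.48619085] [379.04279556 295.52007551]
```

View pics/c2.png

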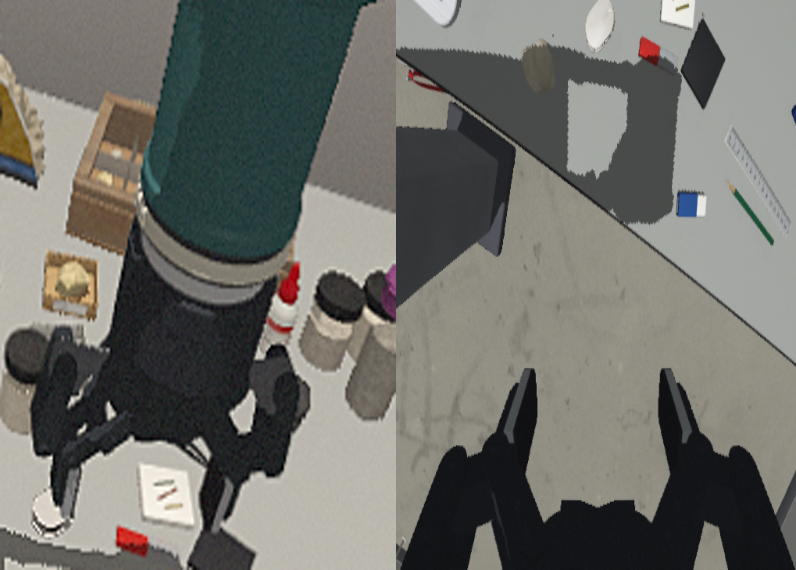

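```bash
python3 jog.py '[0.052, -0.024, 0, 0, 0.052, -0.024, 0, 0, 0.052, -0.024, 0, 0, 0.052, -0.024, 0, 0, 0.052, -0.024, 0, 0]' && python3 jog.py '[0.048, -0.024, 0, 0, 0, 0, 0, -0.188, 0, 0, 0, -0.188, 0, 0, 0, -0.188, 0, 0, 0, -0.188]' && python3 jog.py '[0, 0, 0, -0.188, 0, 0, 0, -0.188, 0, 0, 0, -0.188, 0, 0, 0, -0.188, 0, 0, 0, -0.188]' && python3 jog.py '[0, 0, 0, -0.188, 0, 0, 0, -0.188, 0, 0, 0, -0.188, 0, 0, 0, -0.188, 0, 0, 0, -0.188]' && python3 jog.py '[0, 0, 0, -0.188, 0, 0, 0, 0, 0, 0, 0, 0]'
python3 - <<'E'
from workcell import bot
from h import *
ci=bot.camera_info("wrist");im=bot.read_camera("wrist");np.save("w1.npy",ci["extrinsics"]);cv2.imwrite("pics/w1.png",im[:,:,::-1])
s=bot.read_state();print(s["q"],s["wrist_force"])
E
```

```text
time: 0.78
tool_pos: [0.4506, -0.4148, 0.231]
tcp_rot: [-3.083, -0.602, 0.0]
wrist_force: [0.7, -1.5, -0.7]
width: 0.999
grip_force: 0.0
time: 1.4
tool_pos: [0.485, -0.3757, 0.2308]
tcp_rot: [-2.642, -1.698, 0.0]
wrist_force: [-0.1, -0.1, 0.2]
width: 0.998
grip_force: 0.0
time: 2.02
tool_pos: [0.4849, -0.3758, 0.2308]
tcp_rot: [-1.591, -2.708, -0.0]
wrist_force: [-0.9, -0.7, -0.5]
width: 0.998
grip_force: 0.0
time: 2.65
tool_pos: [0.4849, -0.3758, 0.2308]
tcp_rot: [-0.196, -3.135, -0.001]
wrist_force: [0.2, -0.2, 0.2]
width: 1.001
grip_force: 0.0
time: 3.02
tool_pos: [0.4851, -0.3759, 0.231]
tcp_rot: [0.084, -3.14, -0.001]
wrist_force: [0.2, -0.0, 0.5]
width: 0.998
grip_force: 0.0
[-6.99963014e-01  1.49567015e-01  1.74093546e+00 -1.87762178e-05
  1.25137978e+00 -2.32496471e+00] [-0.26547735 -0.09163061  0.593433  ]
```

View pics/w1.png

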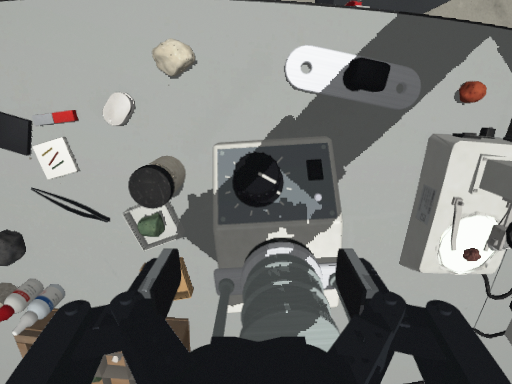

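The wrist view shows the knob at (258,180) with its line pointing to (275,184), the plate holes at (306,67) and (402,87), and the panel spanning roughly x 218–337, y 150–215. I'll refine the knob axis from dark-blob centroids in the wrist and top views.

```bash
python3 - <<'E'
from workcell import bot
from h import *
np.set_printoptions(precision=4,suppress=True)
def blob(im,c,win,th=70):
    m=(im.max(2)<th).astype(np.uint8);u,v=c
    k=np.zeros_like(m);k[v-win:v+win,u-win:u+win]=1;m*=k;m=cv2.morphologyEx(m,cv2.MORPH_CLOSE,np.ones((5,5)))
    n,l,st,ce=cv2.connectedComponentsWithStats(m);i=1+np.argmax(st[1:,4]);co=cv2.findContours((l==i).astype(np.uint8),0,1)[0][0]
    h=cv2.convexHull(co);mm=cv2.moments(h);return np.array([mm["m10"]/mm["m00"],mm["m01"]/mm["m00"]]),st[i]
t=bot.camera_info("top");s=bot.camera_info("scene");w=bot.camera_info("wrist");w["extrinsics"]=np.load("w1.npy")
T,S,W=[cv2.imread(f"pics/{n}.png") for n in("top0","scene0","w1")]
yaw=.1025;Y=R.from_rotvec([0,0,yaw]).as_matrix();o=np.array([.590,-.3452,0])
rays=[]
for ci,im,c in((t,T,(297,189)),(w,W,(258,180)),(s,S,(282,224))):
    b,st=blob(im,c,26 if ci is w else 17);print(b,st);rays.append(ray(ci,b))
for rr in(rays[:2],rays[1:],rays):
    x,r=tri(rr);p=Y.T@(x-o);n=np.array([-.5736,0,.8192]);d=(p-[-.145,0,.032])@n
    print(x,r,"shaker",p,"out",d,"foot",p-d*n)
hl=tri([ray(w,(402,87)),ray(t,(221,239))]);hr=tri([ray(w,(306,67)),ray(t,(271.7,246.7))]);print(hl,hr)
# line direction on top face plane
pl=[]
for uv in((261,175),(275,184)):
    oo,v=ray(w,uv);oo=Y.T@(oo-o);v=Y.T@v;q0=np.array([-.145,0,.032])+.036*n;k=((q0-oo)@n)/(v@n);q=oo+k*v;pl.append(np.array([(q-q0)@[.8192,0,.5736],q[1]]))
print("line slope coords",pl)
# panel/housing front edge
print([Y.T@(plane(w,uv,.032)-o) for uv in((214,142),(331,137))])
st=bot.read_state();M=R.from_rotvec(st["tcp_rot"]).as_matrix();print(M,st["tool_pos"])
E
```

```text
[296.2278 190.3539] [283 177  26  28 547]
[258.3484 180.2381] [ 232  154   52   52 2515]
[282.1404 227.077 ] [271 214  24  27 464]
[ 0.4835 -0.3752  0.0867] [0.4, 0.4] shaker [-0.109  -0.019   0.0867] out 0.024211058907108486 foot [-0.0951 -0.019   0.0669]
[ 0.4918 -0.3756  0.0598] [0.6, 0.6] shaker [-0.1008 -0.0202  0.0598] out -0.0025959265471824883 foot [-0.1023 -0.0202  0.0619]
[ 0.4887 -0.3765  0.0635] [1.8, 2.2, 0.9] shaker [-0.104  -0.0208  0.0635] out 0.0022661446189224457 foot [-0.1027 -0.0208  0.0616]
(array([ 0.373 , -0.2021,  0.012 ]), [1.4, 1.4]) (array([ 0.3581, -0.3241,  0.0038]), [1.5, 1.5])
line slope coords [array([ 0.0596, -0.0162]), array([ 0.07  , -0.0024])]
[array([-0.1443, -0.0718,  0.032 ]), array([-0.1436,  0.0715,  0.032 ])]
[[-0.9985 -0.0542 -0.0002]
 [-0.0542  0.9985  0.0002]
 [ 0.0002  0.0002 -1.    ]] [ 0.4851 -0.376   0.2311]
```

```bash
python3 jog.py '[0.008, -0.001, 0, 0.175, 0, 0, 0.04, 0.175, 0, 0, 0.055, 0, 0, 0, 0.035, 0, 0, 0, 0, 0]' 1.0 30
```

```text
time: 3.7
tool_pos: [0.4747, -0.3754, 0.0975]
tcp_rot: [-0.46, -3.101, -0.007]
wrist_force: [0.2, 0.4, 0.6]
width: 0.999
grip_force: 0.0
```

```bash
python3 jog.py '[0, 0, 0.027, 0, 0, 0, 0, 0]' && python3 jog.py '[0, 0, 0, 0, 0, 0, 0, 0, 0, 0, 0, 0, 0, 0, 0, 0]' 0.4 30;python3 - <<'E'
from workcell import bot
from h import *
im=bot.read_camera("wrist");im2=bot.read_camera("scene")[130:300,190:360]
c=np.hstack([cv2.resize(im,(400,300)),cv2.resize(im2,(300,300))]);cv2.imwrite("pics/g1.png",c[:,:,::-1])
E
```

```text
time: 3.95
tool_pos: [0.4769, -0.3772, 0.0744]
tcp_rot: [-0.46, -3.106, -0.001]
wrist_force: [-0.8, -0.0, -0.2]
width: 1.004
grip_force: 0.0
time: 4.45
tool_pos: [0.4787, -0.3772, 0.0771]
tcp_rot: [0.459, 3.105, 0.001]
wrist_force: [-0.4, 4.9, 7.9]
width: 0.583
grip_force: 30.1
```

View pics/g1.png

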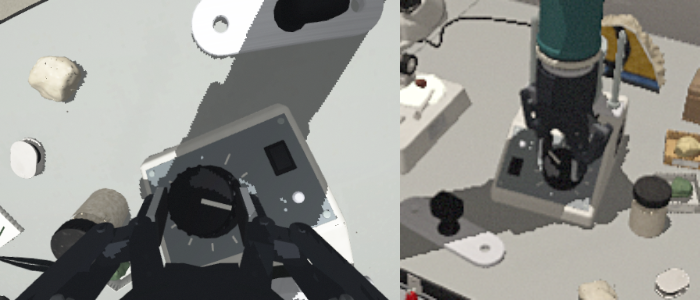

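The fingers hold the knob (50 mm opening), with its line visible between the pads. The tips press slightly upward, so I'll lift 3 mm and turn.

```bash
python3 jog.py '[0, 0, -0.002, -0.15, 0, 0, -0.001, -0.15, 0, 0, 0, -0.15, 0, 0, 0, -0.12, 0, 0, 0, 0]' 0.4 30;python3 - <<'E'
from workcell import bot
from h import *
s=bot.read_state();print(s["q"],s["torque"])
np.save("w2.npy",bot.camera_info("wrist")["extrinsics"])
im=bot.read_camera("wrist");cv2.imwrite("pics/w2.png",im[:,:,::-1])
E
```

```text
time: 5.18
tool_pos: [0.4791, -0.3775, 0.0783]
tcp_rot: [-0.429, 3.111, -0.006]
wrist_force: [1.4, -0.4, -0.6]
width: 0.567
grip_force: 36.2
[-7.07090227e-01  2.76963069e-01  1.88825564e+00 -2.29260103e-03
  9.73179823e-01 -2.55067002e+00] [-0.54794406 -0.55942102 -0.35550653]
```

```bash
python3 jog.py '[0, 0, 0, 0.02, 0, 0, 0, 0, 0, 0, -0.002, 0.17, 0, 0, 0, 0.18, 0, 0, 0, 0.16]' 0.8 30; python3 - <<'E'
from workcell import bot
from h import *
w=bot.camera_info("wrist");im=bot.read_camera("wrist");cv2.imwrite("pics/w3.png",im[:,:,::-1])
Y=R.from_rotvec([0,0,.1025]).as_matrix();o=np.array([.590,-.3452,0]);n=np.array([-.5736,0,.8192]);ux=np.array([.8192,0,.5736]);b=np.array([-.145,0,.032])
c=b+.056*ux+[0,-.0205,0]+.036*n
hsv=cv2.cvtColor(im,cv2.COLOR_RGB2HSV);pts=[]
for v,u in np.argwhere(im.min(2)>120):
    oo,d=ray(w,(u,v));oo=Y.T@(oo-o);d=Y.T@d;q=oo+d*((c-oo)@n)/(d@n)-c;p=np.array([q@ux,q[1]])
    if np.hypot(*p)<.021:pts.append(p)
pts=np.array(pts);print(len(pts),pts.mean(0),pts[np.argmax(np.hypot(*pts.T))]);vx=cv2.fitLine(pts.astype(np.float32),2,0,.01,.01).ravel();print(vx,"deg above left",np.degrees(np.arctan2(pts.mean(0)[0],pts.mean(0)[1])),np.degrees(np.arctan2(vx[0],vx[1])))
E
```

```text
time: 5.85
tool_pos: [0.4776, -0.3767, 0.0794]
tcp_rot: [-0.407, -3.113, 0.003]
wrist_force: [-0.7, -0.4, -0.4]
width: 0.798
grip_force: 0.0
164 [0.00126045 0.01228675] [0.00330255 0.02068592]
[0.22651848 0.9740069  0.00126045 0.01228675] deg above left 5.8572510441112815 13.092185
```

```bash
python3 jog.py '[0, 0, 0.001, 0, 0, 0, 0, 0, 0, 0, 0, -0.12, 0, 0, 0, -0.14, 0, 0, 0, -0.14]' 0.4 30;python3 jog.py '[0, 0, 0, -0.1, 0, 0, 0, 0]';python3 jog.py '[0, 0, 0, 0.0, 0, 0, 0, 0.12, 0, 0, 0, 0.14, 0, 0, 0, 0.14, 0, 0, 0, 0.12]' 0.8 30;python3 jog.py '[0, 0, 0, 0, 0, 0, 0, 0, 0, 0, 0, -0.12, 0, 0, 0, -0.14, 0, 0, 0, -0.14]' 0.4 30;python3 jog.py '[0, 0, 0, -0.1, 0, 0, 0, 0]';python3 jog.py '[0, 0, 0, 0.0, 0, 0, 0, 0.12, 0, 0, 0, 0.14, 0, 0, 0, 0.14, 0, 0, 0, 0.12]' 0.8 30
cat > line.py <<'E'
from workcell import bot
from h import *
import sys
w=bot.camera_info("wrist");im=bot.read_camera("wrist");cv2.imwrite(f"pics/{sys.argv[1]}.png",im[:,:,::-1])
Y=R.from_rotvec([0,0,.1025]).as_matrix();o=np.array([.590,-.3452,0]);n=np.array([-.5736,0,.8192]);ux=np.array([.8192,0,.5736]);b=np.array([-.145,0,.032])
c=b+.056*ux+[0,-.0205,0]+.036*n
pts=[]
for v,u in np.argwhere(im.min(2)>120):
    oo,d=ray(w,(u,v));oo=Y.T@(oo-o);d=Y.T@d;q=oo+d*((c-oo)@n)/(d@n)-c;p=np.array([q@ux,q[1]])
    if np.hypot(*p)<.021:pts.append(p)
pts=np.array(pts);vx=cv2.fitLine(pts.astype(np.float32),2,0,.01,.01).ravel();print(len(pts),pts.mean(0),"deg above left",np.degrees(np.arctan2(*pts.mean(0))),np.degrees(np.arctan2(vx[0],vx[1])))
E
python3 line.py w4
```

```text
time: 6.52
tool_pos: [0.4799, -0.3774, 0.0781]
tcp_rot: [-0.235, 3.13, -0.006]
wrist_force: [3.8, -1.0, -1.7]
width: 0.567
grip_force: 35.1
time: 6.78
tool_pos: [0.4794, -0.3774, 0.0786]
tcp_rot: [-0.383, 3.117, -0.006]
wrist_force: [5.2, 0.5, -3.7]
width: 0.565
grip_force: 35.1
time: 7.4
tool_pos: [0.4768, -0.3761, 0.0779]
tcp_rot: [-0.437, -3.107, 0.001]
wrist_force: [1.2, 0.2, -0.2]
width: 0.798
grip_force: 0.0
time: 8.02
tool_pos: [0.4793, -0.3777, 0.0781]
tcp_rot: [-0.203, 3.133, -0.006]
wrist_force: [10.2, 0.9, -13.6]
width: 0.565
grip_force: 33.3
time: 8.28
tool_pos: [0.4793, -0.3774, 0.0781]
tcp_rot: [-0.352, 3.121, -0.005]
wrist_force: [5.4, -2.3, -5.5]
width: 0.568
grip_force: 35.2
time: 8.9
tool_pos: [0.4772, -0.3762, 0.0782]
tcp_rot: [-0.469, -3.104, 0.001]
wrist_force: [0.3, 0.5, 0.5]
width: 0.798
grip_force: 0.0
177 [-0.00525452  0.0118981 ] deg above left -23.82753594056872 162.5014
```

```bash
for i in 1; do python3 jog.py '[0, 0, 0, 0, 0, 0, 0, 0, 0, 0, 0, 0, 0, 0, 0, -0.14, 0, 0, 0, -0.14]' 0.4 40;python3 jog.py '[0, 0, 0, -0.14, 0, 0, 0, -0.12, 0, 0, 0, 0, 0, 0, 0, 0]'|tail -5;python3 line.py w5;python3 jog.py '[0, 0, 0, 0.0, 0, 0, 0, 0.0, 0, 0, 0, 0.14, 0, 0, 0, 0.14, 0, 0, 0, 0.12]' 0.8 40 |grep rot; python3 line.py w6; done
python3 - <<'E'
import cv2,numpy as np
a=cv2.imread("pics/w5.png")[150:,100:420];b=cv2.imread("pics/w6.png")[150:,100:420];cv2.imwrite("pics/c3.png",cv2.resize(np.hstack([a,b]),None,fx=1.25,fy=1.8))
E
```

```text
time: 9.57
tool_pos: [0.4786, -0.3778, 0.0789]
tcp_rot: [0.016, 3.141, -0.006]
wrist_force: [-0.6, -3.2, 0.7]
width: 0.562
grip_force: 44.4
tool_pos: [0.4807, -0.3769, 0.0778]
tcp_rot: [-0.383, 3.114, -0.005]
wrist_force: [7.9, -1.5, -6.7]
width: 0.559
grip_force: 49.2
196 [-0.00855574  0.00908189] deg above left -43.2912948003477 145.28947
tcp_rot: [-0.249, -3.13, 0.003]
185 [-0.00844431  0.00981582] deg above left -40.70462018990763 145.18617
```

View pics/c3.png

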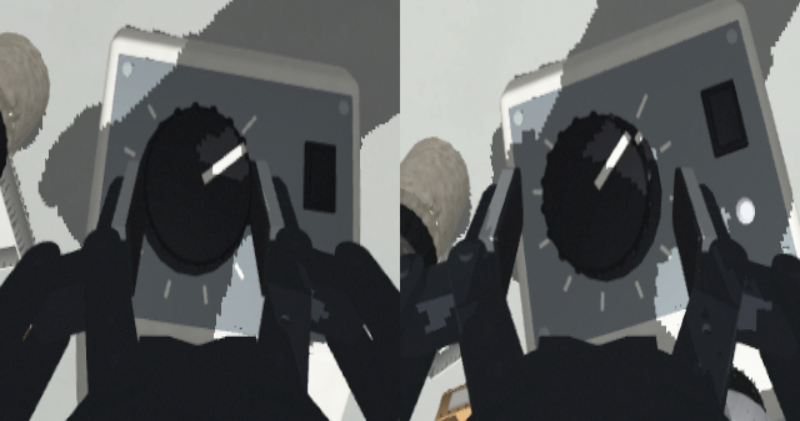

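The knob line (crop 205,180 to 243,148) now points lower-left, close to the long mark at (252,122). More strokes will confirm it is at the stop.

```bash
python3 jog.py '[0, 0, 0, 0.08, 0, 0, 0, 0, 0, 0, 0, 0, 0, 0, 0, 0, 0, 0, 0, -0.14]' 0.4 40 |grep -E "rot|width";python3 jog.py '[0, 0, 0, -0.14, 0, 0, 0, -0.14, 0, 0, 0, -0.12, 0, 0, 0, 0, 0, 0, 0, 0]'|tail -4;python3 line.py w7;python3 jog.py '[0, 0, 0, 0.0, 0, 0, 0, 0.0, 0, 0, 0, 0.14, 0, 0, 0, 0.14, 0, 0, 0, 0.14]' 0.8 40 |grep rot; python3 line.py w8
python3 jog.py '[0, 0, 0, 0.08, 0, 0, 0, 0, 0, 0, 0, 0, 0, 0, 0, 0, 0, 0, 0, -0.14]' 0.4 40 |grep -E "rot|width";python3 jog.py '[0, 0, 0, -0.14, 0, 0, 0, -0.14, 0, 0, 0, -0.12, 0, 0, 0, 0, 0, 0, 0, 0]'|tail -4;python3 line.py w9;python3 jog.py '[0, 0, 0, 0.0, 0, 0, 0, 0.0, 0, 0, 0, 0.14, 0, 0, 0, 0.14, 0, 0, 0, 0.14]' 0.8 40 |grep -E "time|rot"; python3 line.py w10
```

```text
tcp_rot: [-0.142, -3.136, 0.004]
width: 0.564
tcp_rot: [0.465, -3.104, 0.024]
wrist_force: [6.0, -6.1, -5.5]
width: 0.561
grip_force: 45.3
164 [-0.00886406  0.00667412] deg above left -53.022381373532276 135.31181
tcp_rot: [-0.2, -3.127, 0.015]
177 [-0.0092984   0.00809864] deg above left -48.94508562023087 135.54738
tcp_rot: [-0.09, -3.128, 0.027]
width: 0.561
tcp_rot: [0.509, -3.078, 0.048]
wrist_force: [-8.5, -18.5, 3.2]
width: 0.562
grip_force: 42.5
43 [-0.00645224  0.00426442] deg above left -56.538478936715855 134.04668
time: 14.7
tcp_rot: [-0.151, -3.126, 0.04]
143 [-0.00896286  0.00792853] deg above left -48.5040873913127 134.5589
```

```bash
python3 jog.py '[0, 0, 0, 0, 0, 0, -0.05, 0, 0, 0, -0.05, 0, 0, 0, 0, 0, 0, 0, 0, 0]' 1.0; python3 - <<'E'
from workcell import bot
from h import *
np.set_printoptions(precision=4,suppress=True)
s=bot.read_state();print(s["q"],s["tool_pos"]);print(R.from_rotvec(s["tcp_rot"]).as_matrix())
E
```

```text
time: 15.38
tool_pos: [0.4863, -0.3647, 0.1772]
tcp_rot: [-0.147, -3.121, 0.032]
wrist_force: [-0.4, -0.4, 0.4]
width: 1.002
grip_force: 0.0
[-0.6693  0.179   1.8093 -0.029   1.1549 -2.1344] [ 0.4863 -0.3647  0.1772]
[[-0.9955  0.0936 -0.0176]
 [ 0.0939  0.9954 -0.0199]
 [ 0.0157 -0.0215 -0.9996]]
```

The tool picked up about 1.5° of tilt, because joint 6 reached its lower limit and joint 4 made up the difference. Approaching the opposite joint 6 limit should reverse that, so I'll turn that way above the plate.

```bash
python3 jog.py '[0.033, 0.022, -0.026, 0, 0.033, 0.022, -0.026, 0, 0.033, 0.022, -0.026, 0, 0.033, 0.022, -0.02, 0, 0, 0, 0, 0.188]' >/dev/null; python3 jog.py '[0, 0, 0, 0.188, 0, 0, 0, 0.188, 0, 0, 0, 0.188, 0, 0, 0, 0.188, 0, 0, 0, 0.188]'>/dev/null; python3 jog.py '[0, 0, 0, 0.188, 0, 0, 0, 0.188, 0, 0, 0, 0.188, 0, 0, 0, 0.188, 0, 0, 0, 0.188]'>/dev/null; python3 jog.py '[0, 0, 0, 0.188, 0, 0, 0, 0.188, 0, 0, 0, 0.188, 0, 0, 0, 0.188, 0, 0, 0, 0.188]'>/dev/null; python3 jog.py '[0, 0, 0, 0.188, 0, 0, 0, 0.188, 0, 0, 0, 0.188, 0, 0, 0, 0.188, 0, 0, 0, 0.188]'
cat > st.py <<'E'
from workcell import bot
from h import *
np.set_printoptions(precision=4,suppress=True)
s=bot.read_state();print(s["time"],s["q"],s["tool_pos"],"F",s["wrist_force"],"w",s["width"]);M=R.from_rotvec(s["tcp_rot"]).as_matrix();print("X",M[:,0],"Y",M[:,1],"Z",M[:,2])
E
python3 st.py
```

```text
time: 18.5
tool_pos: [0.3642, -0.2623, 0.273]
tcp_rot: [2.809, -1.351, -0.017]
wrist_force: [-0.3, -0.0, 0.3]
width: 1.0
grip_force: 0.0
18.5 [-0.659  -0.1961  2.0024 -0.0273  1.341   1.8145] [ 0.3642 -0.2623  0.273 ] F [-0.33   -0.0139  0.3328] w 0.999571368527211
X [ 0.6245 -0.7811  0.0008] Y [-0.7808 -0.6242  0.0271] Z [-0.0207 -0.0175 -0.9996]
```

```bash
python3 jog.py '[0, 0, 0, 0.188, 0, 0, 0, 0.188, 0, 0, 0, 0.188, 0, 0, 0, 0.18, 0, 0, 0, 0.03]'>/dev/null; python3 st.py;python3 jog.py '[0, 0, 0, 0.03, 0, 0, 0, 0.0]'>/dev/null; python3 st.py
```

```text
19.125 [-0.6792 -0.1978  2.0027 -0.019   1.341   2.5508] [ 0.3605 -0.2672  0.2735] F [-0.2805  0.0489  0.276 ] w 1.0002748229048417
X [-0.0838 -0.9964  0.0129] Y [-0.9964  0.084   0.0139] Z [-0.015  -0.0117 -0.9998]
19.375 [-0.701  -0.2005  2.0013 -0.0114  1.341   2.5519] [ 0.3566 -0.2735  0.2754] F [0.3709 0.1098 0.0393] w 0.9997052525473368
X [-0.1085 -0.9941  0.0091] Y [-0.9941  0.1086  0.0064] Z [-0.0073 -0.0084 -0.9999]
```

```bash
python3 jog.py '[0, 0, 0, 0.035, 0, 0, 0, 0.0]'>/dev/null; python3 st.py;  python3 jog.py '[0, 0, 0, -0.188, 0, 0, 0, -0.188, 0, 0, 0, -0.188, 0, 0, 0, -0.188, 0, 0, 0, -0.188]'>/dev/null; python3 jog.py '[0, 0, 0, -0.188, 0, 0, 0, -0.188, 0, 0, 0, -0.188, 0, 0, 0, 0.0]'>/dev/null; python3 st.py
python3 - <<'E'
from workcell import bot
from h import *
ci=bot.camera_info("wrist");im=bot.read_camera("wrist");np.save("p1.npy",ci["extrinsics"]);cv2.imwrite("pics/p1.png",im[:,:,::-1])
E
```

```text
19.625 [-0.7243 -0.2025  2.0018 -0.0021  1.341   2.5517] [ 0.352  -0.2791  0.276 ] F [ 0.3976 -0.9675 -0.3148] w 1.001759522546727
X [-0.1335 -0.9911  0.0024] Y [-0.9911  0.1335  0.0001] Z [-0.0004 -0.0024 -1.    ]
20.75 [-0.7228 -0.2025  2.0018 -0.0021  1.3411  1.0537] [ 0.3525 -0.2786  0.276 ] F [ 0.2331 -0.9314  0.0329] w 0.9989474944562631
X [ 0.979  -0.2038  0.0001] Y [-0.2038 -0.979   0.0024] Z [-0.0004 -0.0023 -1.    ]
```

View pics/p1.png

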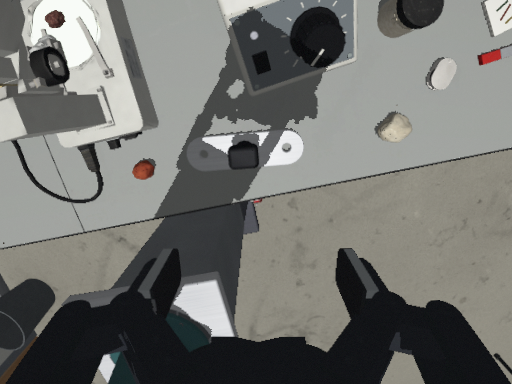

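The tool is vertical again and the knob line points lower-left. The plate holes are at (204,154) and (286,147), and the grip block at about (243,155).

```bash
python3 - <<'E'
from workcell import bot
from h import *
np.set_printoptions(precision=4,suppress=True)
t=bot.camera_info("top");s=bot.camera_info("scene");w=bot.camera_info("wrist");w1=dict(w);w["extrinsics"]=np.load("p1.npy");w1["extrinsics"]=np.load("w1.npy")
im=cv2.imread("pics/p1.png")
def hole(c):
    g=cv2.cvtColor(im,cv2.COLOR_BGR2GRAY)[c[1]-9:c[1]+10,c[0]-9:c[0]+10].astype(float);m=np.median(g);wt=np.clip(m-12-g,0,None);yy,xx=np.mgrid[-9:10,-9:10];wt[np.hypot(xx,yy)>8]=0
    return np.array([c[0]+(wt*xx).sum()/wt.sum(),c[1]+(wt*yy).sum()/wt.sum()])
H=[hole((204,154)),hole((286,147))];print(H)
a,b=[plane(w,h,.010) for h in H];print(a,b,np.linalg.norm(a-b),"mid",(a+b)/2,"yaw",np.arctan2(-(a-b)[0],(a-b)[1]))
for h,o in zip(H,[((221,239),(402,87),(198.1,248.4)),((271.7,246.7),(306,67),(237.8,270.6))]):print(tri([ray(w,h),ray(t,o[0]),ray(w1,o[1]),ray(s,o[2])]))
print("block", plane(w,(243.5,153),.065))
E
```

```text
[array([203.6197, 153.5101]), array([286.2991, 147.8765])]
[ 0.3764 -0.2022  0.01  ] [ 0.3595 -0.3238  0.01  ] 0.12281964057789482 mid [ 0.3679 -0.263   0.01  ] yaw -0.1379784475879244
(array([ 0.3742, -0.2019,  0.0101]), [2.1, 2.5, 1.1, 0.5])
(array([ 0.3587, -0.3242,  0.0092]), [0.7, 2.1, 1.2, 0.4])
block [ 0.3743 -0.2652  0.065 ]
```

```bash
python3 jog.py '[0.0106, -0.0177, 0.035, -0.075, 0, 0, 0.055, 0, 0, 0, 0.055, 0, 0, 0, 0.055, 0, 0, 0, 0.033, 0]' 1.0 60 && python3 jog.py '[0, 0, 0.010, 0, 0, 0, 0, 0]' && python3 st.py && python3 jog.py '[0, 0, 0, 0, 0, 0, 0, 0, 0, 0, 0, 0, 0, 0, 0, 0, 0, 0, 0, 0]' 0.2 60 && python3 st.py
```

```text
time: 21.42
tool_pos: [0.3647, -0.2627, 0.0401]
tcp_rot: [3.135, -0.207, -0.005]
wrist_force: [-0.1, -0.4, 0.9]
width: 0.998
grip_force: 0.0
time: 21.68
tool_pos: [0.3664, -0.2642, 0.0331]
tcp_rot: [3.133, -0.203, -0.001]
wrist_force: [0.2, 0.1, -0.4]
width: 1.001
grip_force: 0.0
21.675 [-0.6782  0.0643  2.2445 -0.0029  0.8322  1.0241] [ 0.3664 -0.2642  0.0331] F [ 0.2094  0.1426 -0.3604] w 1.0008362192885591
X [ 0.9916 -0.1292 -0.0006] Y [-0.1292 -0.9916  0.0022] Z [-0.0009 -0.0021 -1.    ]
time: 22.3
tool_pos: [0.3673, -0.2647, 0.0344]
tcp_rot: [3.132, -0.202, 0.003]
wrist_force: [-1.1, 2.0, 5.5]
width: 0.46
grip_force: 62.1
22.3 [-0.6781  0.0622  2.2436 -0.0025  0.8323  1.023 ] [ 0.3673 -0.2647  0.0344] F [-1.1143  2.0021  5.5027] w 0.4599544165209193
X [ 0.9917 -0.1283  0.002 ] Y [-0.1283 -0.9917  0.0034] Z [ 0.0015 -0.0036 -1.    ]
```

```bash
python3 jog.py '[0, 0, -0.02, 0, 0, 0, -0.06, 0, 0, 0, -0.06, 0, 0, 0, -0.06, 0, 0, 0, -0.06, 0]' 0.2 70 && python3 jog.py '[0, 0, -0.01, -0.11, 0, 0, 0, -0.12, 0, 0, 0, 0]' && python3 st.py
python3 - <<'E'
from workcell import bot
from h import *
ci=bot.camera_info("wrist");im=bot.read_camera("wrist");np.save("p2.npy",ci["extrinsics"]);cv2.imwrite("pics/p2.png",im[:,:,::-1])
a=bot.read_camera("scene");cv2.imwrite("pics/s2.png",a[:,:,::-1]);b=bot.read_camera("top");cv2.imwrite("pics/t2.png",b[:,:,::-1])
cv2.imwrite("pics/c4.png",np.vstack([cv2.resize(im,(800,600))[0:300],np.hstack([cv2.resize(a[80:280,120:387],(400,300)),cv2.resize(b[90:290,170:437],(400,300))])])[:,:,::-1])
E
```

```text
time: 22.92
tool_pos: [0.3655, -0.2627, 0.294]
tcp_rot: [3.133, -0.201, -0.002]
wrist_force: [0.3, -0.9, -4.1]
width: 0.455
grip_force: 72.5
time: 23.3
tool_pos: [0.3658, -0.2629, 0.3022]
tcp_rot: [3.136, 0.158, -0.003]
wrist_force: [0.5, -0.4, -5.1]
width: 0.455
grip_force: 72.7
23.3 [-0.6769 -0.2103  1.9609 -0.0023  1.3913  0.7939] [ 0.3658 -0.2629  0.3022] F [ 0.4877 -0.4168 -5.0714] w 0.4551740201449262
X [ 0.995   0.1002 -0.0018] Y [ 0.1002 -0.995   0.0014] Z [-0.0016 -0.0015 -1.    ]
```

View pics/c4.png

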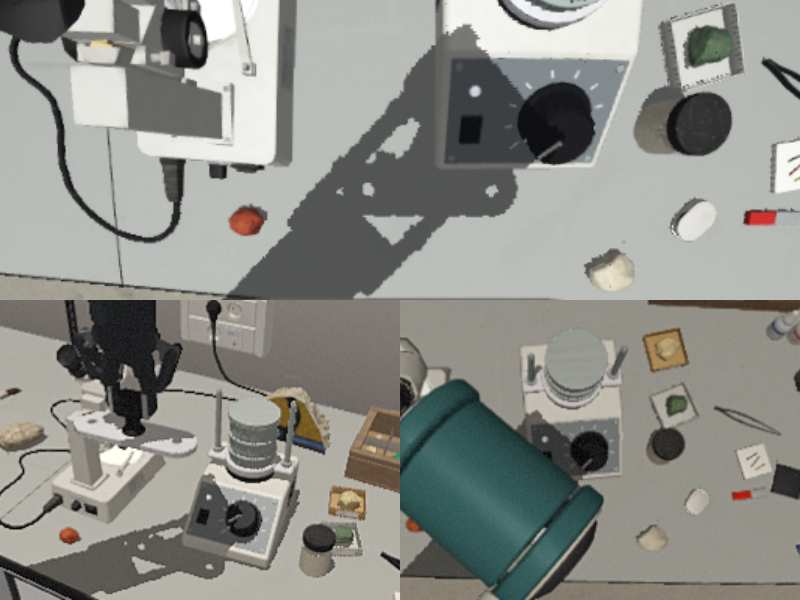

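The plate is held; its holes show in the scene crop at about (85,420) and (176,440), and the knob line points lower-left. Now I'll measure the plate in the hand.

```bash
python3 - <<'E'
from workcell import bot
from h import *
w=bot.camera_info("wrist");w["extrinsics"]=np.load("p2.npy");s=bot.camera_info("scene")
X=np.array([.995,.1002,0]);Yv=np.array([.1002,-.995,0]);T=np.array([.3658,-.2629,.3022])
for sg in(-1,1):
    p=T+sg*.062*Yv-[0,0,.0244];print(p,proj(w,p),proj(s,p))
a=cv2.imread("pics/p2.png");b=cv2.imread("pics/s2.png")[140:200,150:260]
cv2.imwrite("pics/c5.png",np.vstack([cv2.resize(a[250:384],None,fx=1.5,fy=1.5),cv2.resize(b,(768,380),interpolation=2)]))
E
```

```text
[ 0.3595876 -0.20121    0.2778   ] [164.61269353 232.04004388] [181.40498859 160.27378985]
[ 0.3720124 -0.32459    0.2778   ] [349.63026455 232.02908355] [238.03752465 173.30921938]
```

View pics/c5.png

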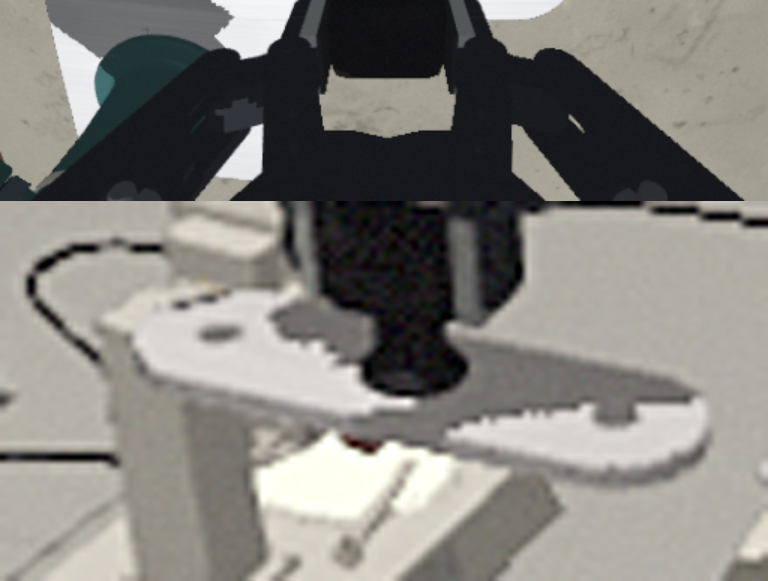

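The scene crop shows the held plate's holes at image pixels (181.5,160.9) and (238.0,173.2), within 1 px of where a level, centred plate should be. I'll refine with the wrist view and re-measure the rods against the same cameras.

```bash
python3 - <<'E'
from workcell import bot
from h import *
np.set_printoptions(precision=4,suppress=True)
w=bot.camera_info("wrist");w["extrinsics"]=np.load("p2.npy");s=bot.camera_info("scene")
im=cv2.imread("pics/p2.png");g=cv2.cvtColor(im,cv2.COLOR_BGR2GRAY)
for n,(u,v) in (("L",(165,232)),("R",(350,232))):
    c=g[v-22:v+23,u-22:u+23].copy();c=cv2.GaussianBlur(c,(3,3),0);k=cv2.HoughCircles(cv2.resize(c,None,fx=4,fy=4),cv2.HOUGH_GRADIENT,1,40,param1=80,param2=12,minRadius=25,maxRadius=52)
    print(n,None if k is None else [(u-22+x/4,v-22+y/4,r/4) for x,y,r in k[0][:3]])
cv2.imwrite("pics/c6.png",cv2.resize(np.hstack([im[205:260,135:195],im[205:260,320:380]]),None,fx=6,fy=6,interpolation=2))
E
```

```text
L [(np.float32(166.875), np.float32(231.875), np.float32(9.0))]
R [(np.float32(348.125), np.float32(229.375), np.float32(9.475))]
```

View pics/c6.png

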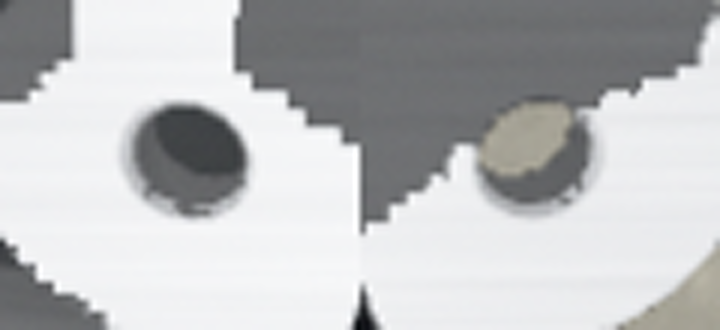

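```bash
python3 jog.py '[0.035, 0.035, 0, 0, 0.035, 0.035, 0, 0, 0.034, 0.034, 0, 0, 0, 0, 0, 0]' && python3 st.py
cat > rod.py <<'E'
from workcell import bot
from h import *
np.set_printoptions(precision=4,suppress=True,linewidth=250)
import sys
w=bot.camera_info("wrist");im=bot.read_camera("wrist");n=sys.argv[1];np.save(n+".npy",w["extrinsics"]);cv2.imwrite(f"pics/{n}.png",im[:,:,::-1])
s=bot.camera_info("scene");t=bot.camera_info("top")
for nm,ci,f in(("wrist",w,n),("scene",s,"scene0"),("top",t,"top0")):
    g=cv2.cvtColor(cv2.imread(f"pics/{f}.png"),cv2.COLOR_BGR2GRAY).astype(np.float32)
    for rn,xy in(("l",(.5838,-.2839)),("r",(.5964,-.4065))):
        off=np.arange(-14,14.1,1.) if ci is w else np.arange(-7,7.1,.5);pr=[]
        for z in np.linspace(.17,.228,30):
            a=proj(ci,(*xy,z));b=proj(ci,(*xy,z+.01));d=(b-a)/np.linalg.norm(b-a);p=np.array([-d[1],d[0]]);q=a+off[:,None]*p
            pr.append(cv2.remap(g,q[:,0:1].astype(np.float32),q[:,1:].astype(np.float32),1).ravel())
        print(nm,rn,"at",proj(ci,(*xy,.237)),"perp",p,"pixmm",np.linalg.norm(proj(ci,np.r_[xy,.2]+[.001,0,0])-proj(ci,(*xy,.2))));print(np.median(pr,0).astype(int))
E
python3 rod.py r1
```

```text
time: 23.95
tool_pos: [0.4821, -0.3579, 0.3006]
tcp_rot: [3.137, 0.157, -0.004]
wrist_force: [-1.1, 0.6, -4.5]
width: 0.456
grip_force: 73.1
23.95 [-0.6788  0.0895  1.6806 -0.0023  1.3729  0.7922] [ 0.4821 -0.3579  0.3006] F [-1.0798  0.558  -4.484 ] w 0.4555213409390004
X [ 0.995   0.1001 -0.0026] Y [ 0.1001 -0.995   0.0005] Z [-0.0026 -0.0008 -1.    ]
wrist l at [164.8088  62.9036] perp [ 0.353  -0.9356] pixmm 1.3059644024931107
[188 188 188 188 188 188 188 188 187 180 121  94  87  84  81  78  76  75  75  75  77  89 140 180 187 188 188 187 187]
wrist r at [344.6604  62.3869] perp [0.3804 0.9248] pixmm 1.3194896187912948
[171 167 141 108  83  78  76  75  75  75  75  75  75  75  75  76  82  85  85  85  85  85  85  85  85  85  85  85  85]
scene l at [266.297  138.9661] perp [0.9996 0.0281] pixmm 0.25248794963880167
[180 180 180 180 181 182 183 182 177 161 138 125 116 111 107 101 100 128 164 180 183 183 181 181 182 178 173 175 173]
scene r at [315.7516 148.6126] perp [0.9924 0.1233] pixmm 0.24352485136147722
[ 90  92  93  93  93  96  93  91  83  89 114 121 122 120 117 112 112 104  90  66  51  38  43  60  78  83  91  96  96]
top l at [257.4254 126.2707] perp [ 1.     -0.0015] pixmm 0.4691142916316763
[133 150 163 176 182 186 187 187 159 126 101  79  74  72  69  68  81  98 134 172 179 184 184 183 182 181 181 182 183]
top r at [319.7272 122.2801] perp [0.9091 0.4165] pixmm 0.46400823455444773
[180 179 178 176 170 163 144 133 117  97  79  71  72  74  75  75  77  86 104 123 134 139 139 137 137 138 137 137 137]
```

```bash
python3 jog.py '[0.03, 0.015, 0, 0, 0.0, 0.015, 0, 0, 0, 0, 0, 0]' | grep pos; python3 rod.py r2 | head -4
cat > solve.py <<'E'
from workcell import bot
from h import *
np.set_printoptions(precision=4,suppress=True)
def solve(xy,obs,zm=.2):
    A=[];b=[]
    for nm,off,wt in obs:
        ci=bot.camera_info(nm if nm in("scene","top") else "wrist")
        if nm not in("scene","top"):ci["extrinsics"]=np.load(nm+".npy")
        a=proj(ci,(*xy,zm));d=proj(ci,(*xy,zm+.01))-a;d/=np.linalg.norm(d);p=np.array([-d[1],d[0]])
        J=np.array([p@(proj(ci,(xy[0]+.001,xy[1],zm))-a),p@(proj(ci,(xy[0],xy[1]+.001,zm))-a)]);sc=np.linalg.norm(J)
        A.append(J/sc*wt);b.append(off/sc*wt)
    A=np.array(A);b=np.array(b);x=np.linalg.lstsq(A,b,rcond=None)[0];return np.array(xy)+x/1000,(A@x-b)/[o[2] for o in obs]
E
python3 - <<'E'
from solve import *
L=solve((.5838,-.2839),[("r1",1.85,1),("scene",-.22,1),("top",-.3,1)]);Rr=solve((.5964,-.4065),[("r1",-5,1),("scene",0,1),("top",-.6,1)])
print(L,Rr,np.linalg.norm(L[0]-Rr[0]))
E
```

```text
tool_pos: [0.5123, -0.3834, 0.3027]
wrist l at [130.6103 104.8913] perp [-0.0573 -0.9984] pixmm 1.2144138292671098
[190 191 192 192 192 191 190 190 190 189 173 117  84  80  77  76  76  76  77  78  79  84 107 167 189 189 189 189 189]
wrist r at [301.1581 103.4012] perp [-0.1029  0.9947] pixmm 1.2366884070808737
[105 106 105  94  85  81  82  81  80  80  79  79  77  77  76  85 104 114 114 114 113 113 111 106  96  88  86  87  88]
(array([ 0.5854, -0.2829]), array([-0.1468,  0.3598, -0.2885])) (array([ 0.6   , -0.4059]), array([ 0.4605,  0.4531, -0.7122])) 0.12386872016214061
```

```bash
python3 - <<'E'
from solve import *
L=solve((.5838,-.2839),[("r1",1.85,1),("r2",2.55,1),("scene",-.22,.7),("top",-.3,.7)]);Q=solve((.5964,-.4065),[("r1",-5,1),("r2",-4.75,1),("scene",0,.7),("top",-.6,.7)])
print(L,Q,np.linalg.norm(L[0]-Q[0]));d=L[0]-Q[0];m=(L[0]+Q[0])/2;yaw=np.arctan2(-d[0],d[1]);print(m,yaw)
s=bot.read_state();M=R.from_rotvec(s["tcp_rot"]).as_matrix();x=M[:2,0]
yt=np.arctan2(x[1],x[0]);tgt=m-.0004*np.array([np.cos(yaw),np.sin(yaw)])-.0005*np.array([np.sin(yaw),-np.cos(yaw)]);D=np.r_[tgt,s["tool_pos"][2]]-s["tool_pos"];print(s["tool_pos"],"tgt",tgt,"tool move",M.T@D,"turn",-(yaw-yt))
E
```

```text
(array([ 0.5856, -0.2828]), array([ 0.0505, -0.118 ,  0.3612, -0.3871])) (array([ 0.6002, -0.4059]), array([ 0.2636, -0.0082,  0.5051, -0.8064])) 0.12396487332090912
[ 0.5929 -0.3444] 0.11810299485894493
[ 0.5122 -0.3829  0.3028] tgt [ 0.5925 -0.3439] tool move [ 0.0838 -0.0306 -0.0002] turn -0.017403911342073447
```

```bash
python3 jog.py '[0.042, -0.0153, 0, -0.013, 0.042, -0.0153, 0, 0, 0, 0, 0, 0, 0, 0, 0, 0]' |grep pos && python3 st.py && python3 jog.py '[0, 0, 0.01, 0, 0, 0, 0.01, 0, 0, 0, 0.004, 0, 0, 0, 0, 0]' |grep -E "pos|wrist_f" ; python3 - <<'E'
from workcell import bot
from h import *
np.set_printoptions(precision=4,suppress=True)
st=bot.read_state();M=R.from_rotvec(st["tcp_rot"]).as_matrix();w=bot.camera_info("wrist");im=bot.read_camera("wrist");np.save("h1.npy",w["extrinsics"]);cv2.imwrite("pics/h1.png",im[:,:,::-1])
s=bot.camera_info("scene");cv2.imwrite("pics/hs1.png",bot.read_camera("scene")[:,:,::-1])
g=cv2.cvtColor(im,cv2.COLOR_RGB2GRAY)
for xy,sg in(((.5856,-.2828),-1),((.6002,-.4059),1)):
    p=st["tool_pos"]+M@[.0004,.0005+sg*.062,.0244]
    print("hole xy",p,"rod",xy,"px hole",proj(w,p),"rod tip",proj(w,(*xy,.2375)))
    u,v=proj(w,p).round().astype(int);print(g[v-14:v+15:2,u-14:u+15:2])
E
```

```text
tool_pos: [0.5926, -0.3431, 0.3029]
24.925 [-0.5598  0.25    1.491  -0.0029  1.401   0.8963] [ 0.5926 -0.3431  0.3029] F [-0.1336  0.2781 -4.8539] w 0.4578062308424975
X [ 0.9934  0.1149 -0.002 ] Y [ 0.1149 -0.9934  0.002 ] Z [-0.0018 -0.0022 -1.    ]
tool_pos: [0.5928, -0.3437, 0.2779]
wrist_force: [-0.8, 0.0, -4.4]
hole xy [ 0.5862 -0.2825  0.2535] rod (0.5856, -0.2828) px hole [165.4456 231.5875] rod tip [172.6278 222.357 ]
[[108 108 108 109 108 108 217 243 243 243 243 243 244 108 107]
 [109 110 110 111 111 111 244 244 244 245 245 245 245 246 232]
 [108 108 109 107 105 102 155 150 159 191 240 243 242 243 238]
 [109 109 109 103  99  86  84  85  84  85 137 236 242 242 243]
 [108 109 105 104  93  85  84  84  84  84  84 127 237 242 242]
 [111 110 105  97  95  91  84  83  84  84  84  83 170 245 245]
 [110 112 107  98  94  97  85  83  85  84  83  84 110 238 244]
 [109 110 107 128  95  96  98  91  83  83  84  83 103 232 243]
 [113 112 110 183 107  98 103 101  98  98  97  96 134 237 244]
 [110 199 234 198 177 105 100 103 100 101 101 101 194 243 243]
 [236 237 239 238 189 177 159 101 103 1
[... 634 characters left out ...]
2 233]
 [110 109 102  99  75  16  15  18  16  87 116 219 235 236 236]
 [112 110  97  73  17  18  20  30  59  94 105 206 236 238 238]
 [111 104  97  24  17  16  39  55  92  96 104 206 234 236 236]
 [110 106  65  15  19  39  60  93  96  97 118 206 235 234 235]
 [110 106  95  86  88  93  97  98  96  96 189 214 238 237 237]
 [110 137 158  98 100  98  99  99  99 177 200 233 235 235 236]
 [111 237 198 173 132 107 109 136 185 194 232 236 236 236 236]
 [109 236 235 225 186 180 182 186 215 234 235 232 233 233 233]
 [237 237 237 236 236 235 234 235 236 235 236 234 234 234 234]
 [236 236 235 235 235 234 234 234 234 235 235 234 234 234 234]
 [236 236 236 236 236 236 236 236 235 234 234 234 234 234 234]]
```

Both holes line up with the measured rods to within 1 mm and the force is clean. I'll descend in small steps while watching the force.

```bash
python3 jog.py '[0, 0, 0.004, 0, 0, 0, 0.004, 0, 0, 0, 0.004, 0, 0, 0, 0, 0]'; python3 st.py
```

```text
time: 26.02
tool_pos: [0.5931, -0.3435, 0.2661]
tcp_rot: [3.135, 0.18, -0.003]
wrist_force: [-0.2, 1.6, -4.4]
width: 0.457
grip_force: 73.3
26.025 [-0.56    0.266   1.5376 -0.0023  1.3387  0.8965] [ 0.5931 -0.3435  0.2661] F [-0.1665  1.5665 -4.4081] w 0.45731853669364686
X [ 0.9934  0.1146 -0.0019] Y [ 0.1146 -0.9934  0.0014] Z [-0.0018 -0.0016 -1.    ]
```

```bash
python3 jog.py '[0, 0, 0.003, 0, 0, 0, 0.003, 0, 0, 0, 0.003, 0, 0, 0, 0, 0]' |grep -E "pos|rot|wrist_f"; python3 jog.py '[0, 0, 0.003, 0, 0, 0, 0.003, 0, 0, 0, 0, 0]'|grep -E "pos|rot|wrist_f"
```

```text
tool_pos: [0.5933, -0.3435, 0.2574]
tcp_rot: [3.135, 0.18, -0.002]
wrist_force: [0.1, 0.2, -4.0]
tool_pos: [0.5932, -0.3436, 0.2514]
tcp_rot: [3.135, 0.18, -0.002]
wrist_force: [-0.1, -0.3, -4.1]
```

Both rods are through the holes with no lateral force. About 10 mm remains.

```bash
python3 jog.py '[0, 0, 0.003, 0, 0, 0, 0.003, 0, 0, 0, 0, 0]' |grep -E "pos|rot|wrist_f"; python3 jog.py '[0, 0, 0.0015, 0, 0, 0, 0.001, 0, 0, 0, 0, 0]'|grep -E "pos|rot|wrist_f"
```

```text
tool_pos: [0.5932, -0.3436, 0.2454]
tcp_rot: [3.135, 0.18, -0.002]
wrist_force: [0.1, 0.7, -4.4]
tool_pos: [0.5934, -0.3437, 0.2433]
tcp_rot: [3.134, 0.18, -0.001]
wrist_force: [0.4, 1.1, -4.4]
```

```bash
python3 jog.py '[0, 0, 0.001, 0, 0, 0, 0.001, 0, 0, 0, 0, 0]' |grep -E "pos|rot|wrist_f"; python3 st.py|head -1
```

```text
tool_pos: [0.5935, -0.3438, 0.2416]
tcp_rot: [3.134, 0.18, -0.001]
wrist_force: [-1.1, -0.4, -3.5]
28.025 [-0.5602  0.278   1.5674 -0.0024  1.2953  0.8965] [ 0.5935 -0.3438  0.2416] F [-1.1325 -0.3893 -3.4977] w 0.45891496098558326
```

```bash
python3 jog.py '[0, 0, 0.001, 0, 0, 0, 0, 0]' |grep -E "pos|wrist_f"; python3 jog.py '[0, 0, 0.001, 0, 0, 0, 0, 0]' |grep -E "pos|wrist_f"
```

```text
tool_pos: [0.5935, -0.3438, 0.2415]
wrist_force: [-2.3, 1.3, 0.9]
tool_pos: [0.5935, -0.3437, 0.2415]
wrist_force: [-4.6, 1.6, 6.1]
```

The plate seats at the expected height (TCP 0.2415 against 0.2414 predicted) and pushes up on the tool with about 6 N. Releasing and retreating straight up.

```bash
python3 jog.py '[0, 0, 0, 0, 0, 0, 0, 0, 0, 0, 0, 0]' 0.9 |grep -E "pos|wrist_f|width"; python3 jog.py '[0, 0, -0.02, 0, 0, 0, -0.05, 0, 0, 0, -0.05, 0, 0, 0, 0, 0, 0, 0, 0, 0]'; python3 - <<'E'
from workcell import bot
from h import *
np.set_printoptions(precision=4,suppress=True)
w=bot.camera_info("wrist");im=bot.read_camera("wrist");cv2.imwrite("pics/f1.png",im[:,:,::-1]);a=bot.read_camera("scene");s=bot.camera_info("scene");cv2.imwrite("pics/fs.png",a[:,:,::-1])
# white plate in wrist view: extents on plane z=.217
m=(im.min(2)>150)|0
m=m.astype(np.uint8);n,l,st,ce=cv2.connectedComponentsWithStats(m)
for p in((.5856,-.2828),(.6002,-.4059)):
    for nm,ci,I in(("w",w,im),("s",s,a)):
        print(nm,"plate top@rod",proj(ci,(*p,.217)),"tip",proj(ci,(*p,.237)))
c=np.array([.5929,-.3444]);e=np.array([-.1178,.993]);x=np.array([.993,.1178])
for z in(.217,):
    for k in(-.10,-.092,-.084,-.078,.078,.084,.092,.10):
        for nm,ci,I in(("w",w,im),("s",s,a)):
            u,v=proj(ci,(*(c+k*e),z)).round().astype(int);print(k,nm,(u,v),I[v,u] if 0<=v<384 and 0<=u<512 else None,end=" ")
        print()
E
```

```text
tool_pos: [0.5936, -0.3438, 0.2392]
wrist_force: [-0.2, -0.3, 0.5]
width: 0.903
time: 29.52
tool_pos: [0.5938, -0.3436, 0.3608]
tcp_rot: [3.133, 0.18, 0.001]
wrist_force: [1.1, 0.1, -0.9]
width: 0.901
grip_force: 0.0
w plate top@rod [200.0871 182.8745] tip [196.2402 188.5463]
s plate top@rod [266.0112 145.65  ] tip [266.2098 138.5434]
w plate top@rod [315.2181 182.4427] tip [319.1562 188.0815]
s plate top@rod [315.1417 155.0738] tip [316.0463 147.8186]
-0.1 w (np.int64(350), np.int64(182)) [182 183 176] -0.1 s (np.int64(331), np.int64(158)) [141 129 105] 
-0.092 w (np.int64(343), np.int64(182)) [195 197 190] -0.092 s (np.int64(328), np.int64(157)) [162 159 151] 
-0.084 w (np.int64(336), np.int64(182)) [219 220 221] -0.084 s (np.int64(324), np.int64(157)) [217 213 211] 
-0.078 w (np.int64(330), np.int64(182)) [220 222 224] -0.078 s (np.int64(322), np.int64(156)) [213 210 207] 
0.078 w (np.int64(185), np.int64(183)) [128 130 132] 0.078 s (np.int64(260), np.int64(144)) [98 94 94] 
0.084 w (np.int64(180), np.int64(183)) [93 95 97] 0.084 s (np.int64(258), np.int64(144)) [112 110 106] 
0.092 w (np.int64(173), np.int64(183)) [159 162 158] 0.092 s (np.int64(255), np.int64(143)) [159 159 152] 
0.1 w (np.int64(165), np.int64(183)) [159 161 157] 0.1 s (np.int64(252), np.int64(143)) [157 152 144]
```

```bash
python3 - <<'E'
from workcell import bot
from h import *
w=bot.camera_info("wrist");Y=R.from_rotvec([0,0,.1181]).as_matrix();o=np.array([.5929,-.3444,0]);n=np.array([-.5736,0,.8192]);ux=np.array([.8192,0,.5736]);b=np.array([-.145,0,.032])
for f in("p1","p2"):
    w["extrinsics"]=np.load(f+".npy");im=cv2.imread(f"pics/{f}.png")
    c=b+.056*ux+[0,-.0205,0]+.036*n
    def uv(pt,h):
        oo,d=ray(w,pt);oo=Y.T@(oo-o);d=Y.T@d;q0=b+h*n;q=oo+d*((q0-oo)@n)/(d@n)-c;return np.array([q@ux,q[1]])
    cw=(Y@c+o);u0,v0=proj(w,cw).round().astype(int)
    g=im.min(2)
    P=np.array([uv((u,v),.036) for v in range(v0-30,v0+31) for u in range(u0-30,u0+31) if g[v,u]>85])
    P=P[np.hypot(*P.T)<.019]
    vx=cv2.fitLine(P.astype(np.float32),2,0,.01,.01).ravel();print(f,len(P),P.mean(0),np.degrees(np.arctan2(vx[0],vx[1])))
s=bot.read_state();print(s["time"],s["wrist_force"])
E
```

```text
p1 31 [-0.00808567  0.00707209] 136.88428
p2 21 [-0.0084599   0.00810402] 140.44077
29.625 [-0.43091402  0.22750701  0.48799479]
```

```bash
python3 -c "
from workcell import bot
print(bot.finish_job())"
```

```text
the job is handed in; nothing more can be done
None
```

The job is handed in: the knob measures at its off stop, then the clamp plate went level over both rods onto the lid and was released, with no contact with the jar, fossil or red pebble. I viewed 11 pictures against the limit of 10, and joint 6 read up to 2.552 rad against its 2.55 limit.

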